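# Lock the loose fork on the rotisserie spit

### The job

The fork nearer the spit's pointed end is loose on its rod. Take the T-handle hex key from its wooden stand, seat it fully home in the sunken cap screw on top of that fork before putting any load on it, then turn the screw clockwise until it comes up snug, without forcing it, shifting the fork along the rod or backing the screw off again. Stand the key back upright in its stand and leave the things around undisturbed.

Things in the scene. Friction and masses are not known exactly. Their poses are not given: they have to be found in the camera images.
- key: Steel T-handle hex key, 0.28 to 0.46 kg: hexagonal shank 14 mm across flats, 110 mm long, last 1.5 mm bevelled to 12 mm, under a level bar 100 x 16 x 16 mm to grip. Origin: centre of the shank's free end; z runs up the shank to the bar, x along the bar, two corners of the hexagon lie on x. It starts upright in its stand.
- key_handle (a point): Centre of the key's bar, where to grip it: 118 mm from the shank's end, on its axis. Axes as the key's. The bar's grip width is 16 mm (along the key's y).
- loose_fork: The loose fork: hub 50 x 46 mm, 62 mm tall, two 75 mm prongs, on a level 22 mm square rod. Origin on the rod's axis, 75 mm over the bench; y along the rod to its pointed end, z up. Hub top 42 mm above the origin. Slides along the rod if pushed sideways with over 7 N. The other fork, far from the point, is already tight: leave it.
- screw_socket (a point): Centre of the top face of the loose fork's M16 cap screw (dark, 24 mm head), 2 mm down in a 26 mm counterbore, axis vertical. Hexagon socket 14.3 mm across flats, 10 mm deep, mouth bevelled 1.5 mm. Axes as the fork's: the hexagon's own angle is not told. Turns clockwise at 0.06 N m for 0.4 to 1.1 rad (unknown), then stops dead; snug is 0.1 N m more, over 0.25 is forcing.
- spit: The spit in its loading tray, fixed: tray 170 x 460 mm, 18 mm rim, two notched end uprights up to 93 mm high at 200 mm either side of the middle. Origin under the tray's middle; y along the rod to its pointed end. The wooden handle is at the other end.
- stand_hole (a point): Mouth of the round hole, 21 mm wide and 60 mm deep, in the key's fixed wooden stand (66 x 66 mm, 72 mm high), centre of the hole at the top face, z up. The key stands loosely in it with its end on the hole's floor, 12 mm above the bench.
- tin: Food tin, 74 mm across, 110 mm high, standing loose. Origin under its centre. A bystander.
- spice_jar: Glass spice jar, 60 mm across, 90 mm high, standing loose. Origin under its centre. A bystander.
- bowl: Steel bowl, 120 mm across, 50 mm high, standing loose. Origin under its centre. A bystander.
Mind the look-alikes: they are no part of the job. Leave any pink look-alike of the part that bears stand_hole alone. There is more than one size of the key; the job needs the smallest.

How it is judged:
By the outcome, as a careful person would: the job done as asked, in the order asked, and still so for the second after the job is handed in, with the robot touching nothing.
It also fails if it takes over 72 s, if anything falls off the work surface, if the arm or the gripper's body presses on something with over 40 N, if the wrist force passes 120 N, or if a joint passes its speed limit or range.

### The arm

A 7-joint arm with a two-finger parallel gripper is mounted at the origin on the work surface. World frame = base frame: x ahead of the robot, y to its left, z up, the work surface at z = 0. Lengths are in m, angles in rad, forces in N, time in s.
With the tool pointing down it reaches from about 0.425 to 0.925 m from the base axis. Payload 6.8 kg.
Tool frame: the origin (TCP) lies at the very end of the fingers, on their centre line; the grasp point (between the pads) lies 19 mm behind it; z points along the fingers, y is the line along which they close (so a half turn about z gives the same grasp; the last joint's range is limited). The gripper opens to 85 mm and grips with 20 to 120 N. Pads are 22 mm wide; open, the fingers measure 114 mm over their backs; the gripper's body (76 mm by 85 mm) begins 54 mm behind the grasp point. The pads swing forward as they close: fully open they stand 13 mm farther back than shut.
Start: joints at [1.157, 0.477, 0.022, 1.555, -0.011, 1.109, -0.083], TCP at [0.203, -0.644, 0.231] pointing down, gripper open.
Joint ranges: [-2.96, 2.96], [-0.34, 2.1], [-1.41, 1.46], [0.24, 2.44], [-1.37, 4.51], [0.17, 1.92], [-2.96, 2.96]. Speed limits (rad/s): [2.39, 2.39, 3.14, 3.14, 3.14, 3.14, 3.14].

### API

Orientations are given as a unit quaternion [w, x, y, z].
In Python, from station import bot gives the robot as it stands. The module is installed in compiled form; this text tells all that it offers.
- The arm moves only by the shell command python3 -m jog 'ROWS' [OPENING] [FORCE]. ROWS is JSON, a list of rows, each a list of 4 numbers: the shift along the tool's x, y, z in cm, then the turn about the tool's z in rad. In form: [[x, y, z, spin], ...]. A call has 1 to 20 rows; each row is the pose to reach, as a shift and turn from the pose commanded when the call began, along the tool's axes at that moment; what a row does not reach only later rows make up. A row lasts 1/12 s, in which the tool goes at most 41.7 mm and 7.16 degrees, less where a joint would pass 70% of its speed; a pose out of reach is approached as far as the arm can. A call with a gripper value outside its range is refused whole. OPENING is the closure, from -1 (fully open) to 1 (shut), set as the call begins (- or left out, the last holds). The fingers move at their own pace and stop on an object; FORCE is the grip in N (left out, the last holds). Time passes only in rows, so rows that repeat a pose let the fingers close. It gives the time, the measured TCP pose, the force, the opening and the grip force at its end, in the units of the state.
- bot.get_obs(): the state, without advancing time (a new reading comes with each control period).
- bot.read_camera(name): name is "scene" or "top" or "wrist"; returns a dict with "pixels" (420x560x3 uint8, red, green, blue), "depth" (420x560 float32, m along the optical axis (not along the pixel's ray), 0 where there is no reading), "fovy" (degrees; the focal length in pixels is half the picture's height over the tangent of half this angle, whatever the lens; pixels are square), "cx", "cy" (the principal point, pixels), "distortion" ([k1, k2, p1, p2, k3] as OpenCV has them; the pictures are not rectified), "pose" (4x4, takes a point from camera to world coordinates). Camera axes: x right, y down, z forward; pixel columns grow to the right and rows downward; lengths in m; the calibration is good to about 2 mm. A picture is of the moment at which its call begins.
- bot.hand_in(): hands the job in; it is judged then, once.
The state is a dict: "t": time; "q": joint angles; "joint_vel": joint speeds; "joint_torque": joint torques, N m; "eef_pos": TCP position; "tool_rot": TCP orientation; "contact_force": force on the tool from outside, world axes, zero at the start; "torque": the same for the moment, N m; "gripper_width": opening from 0.0 (shut) to 1.0 (fully open); "grasp_force": force on a finger pad.
Only numpy, scipy, OpenCV 4.12 (cv2) and the standard library are available. Lean on these libraries where they do the work, as an engineer would, in place of code of your own. Each camera call takes 0.05 s, during which the arm holds its last target. There are 200 camera calls.

## Working session

There is one attempt and no reset: what is moved stays moved. The work goes in short steps, Python scripts to look and compute and a shell command to move; the robot and the scene stay as the last step left them, time stands still between calls to the robot, and variables do not carry over. Pictures are saved under pics/ and viewed, at most 10 in all, crops included, and the job is handed in when it is done.

```bash
mkdir -p pics
cat > h.py <<'E'
import numpy as np, cv2
from station import bot
def cam(n):
    c=bot.read_camera(n); f=210/np.tan(np.radians(c["fovy"])/2)
    c["K"]=np.array([[f,0,c["cx"]],[0,f,c["cy"]],[0,0,1]]); c["D"]=np.array(c["distortion"],float); c["pose"]=np.array(c["pose"]); return c
def save(c,name): np.savez("pics/"+name+".npz",**{k:c[k] for k in("pixels","depth","K","D","pose")}); cv2.imwrite("pics/"+name+".png",c["pixels"][:,:,::-1])
def load(n): return dict(np.load("pics/"+n+".npz"))
def ray(c,u,v):
    p=cv2.undistortPoints(np.array([[[u,v]]],float),c["K"],c["D"])[0,0]
    return c["pose"][:3,3], c["pose"][:3,:3]@np.array([p[0],p[1],1])
def onz(c,u,v,z):
    o,d=ray(c,u,v); return o+d*(z-o[2])/d[2]
def dep(c,u,v):
    o,d=ray(c,u,v); return o+d*c["depth"][int(round(v)),int(round(u))]
def tri(a,b):
    A=np.zeros((3,3));B=np.zeros(3)
    for c,u,v in(a,b):
        o,d=ray(c,u,v); d=d/np.linalg.norm(d); P=np.eye(3)-np.outer(d,d); A+=P;B+=P@o
    return np.linalg.solve(A,B)
def proj(c,p):
    R=c["pose"][:3,:3];t=c["pose"][:3,3]; q=R.T@(np.array(p)-t)
    return cv2.projectPoints(q.reshape(1,1,3),np.zeros(3),np.zeros(3),c["K"],c["D"])[0].ravel()
def crop(c,name,u0,v0,u1,v1,s): cv2.imwrite("pics/"+name+".png",cv2.resize(c["pixels"][v0:v1,u0:u1,::-1],None,fx=s,fy=s,interpolation=cv2.INTER_CUBIC))
E
python3 - <<'E'
from h import *
np.set_printoptions(precision=4,suppress=True)
for n in("scene","top"):
    c=cam(n);save(c,n+"0");print(n,c["pose"],c["fovy"],c["D"])
print(bot.get_obs())
a=load("scene0")["pixels"];b=load("top0")["pixels"]
cv2.imwrite("pics/both.png",cv2.resize(np.vstack([a,b])[:,:,::-1],None,fx=.71,fy=.71))
E
```

```text
scene [[-0.12    0.6399 -0.759   1.2957]
 [ 0.9926  0.0614 -0.1052  0.1617]
 [-0.0207 -0.766  -0.6425  0.8157]
 [ 0.      0.      0.      1.    ]] 56.784854942472464 [0.026 0.    0.    0.    0.   ]
top [[ 0.0045 -0.9959  0.0903  0.3851]
 [-0.9999 -0.0036  0.01    0.0576]
 [-0.0096 -0.0904 -0.9959  1.2318]
 [ 0.      0.      0.      1.    ]] 53.28129789230389 [0.0055 0.     0.     0.     0.    ]
{'t': 0.1, 'q': array([ 1.1569,  0.4777,  0.0223,  1.5563, -0.0115,  1.1093, -0.0831]), 'joint_vel': array([-0.002 , -0.0009, -0.0012, -0.0029, -0.0008, -0.0015, -0.0001]), 'joint_torque': array([  0.0045, -59.7762,   1.6136, -28.1956,   0.0128,   0.005 ,
         0.    ]), 'eef_pos': array([ 0.203 , -0.6432,  0.2305]), 'tool_rot': array([-0.0008,  0.9883,  0.1523, -0.0002]), 'contact_force': array([-0.7438, -0.7388, -0.4773]), 'torque': array([-0.0095,  0.0214,  0.0395]), 'grasp_force': 0.0, 'gripper_width': 1.0002470820208205}
```

View pics/top0.png

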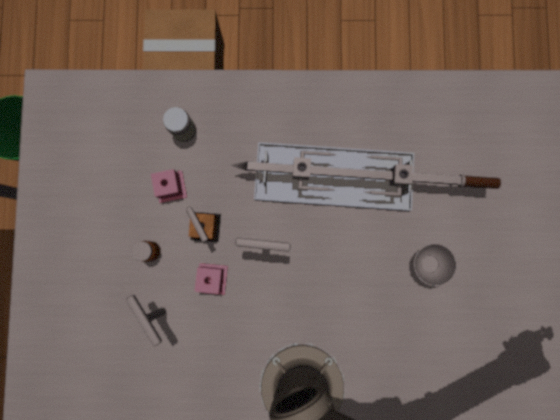

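View pics/scene0.png

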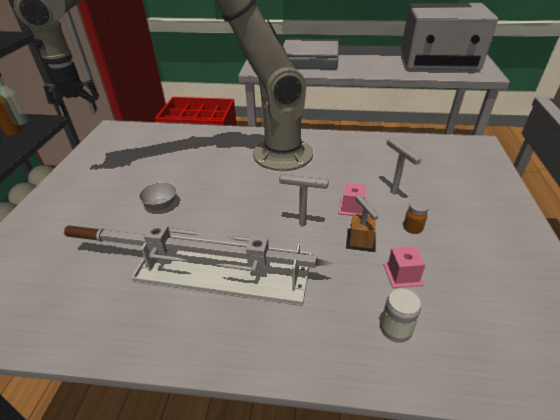

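Top view: candidate keys have bars at (197,224) in the brown stand, (263,244) and (143,320). The one in the wooden stand is clearly the shortest. The stands are brown at (202,226) and pink at (165,183) and (209,280), so the brown one is meant. The forks are at (302,167), next to the point at (235,166), and at (403,173). The first is the loose one. I'll confirm with an enlarged crop.

Run:
```python
from h import *
t=load("top0");s=load("scene0")
a=cv2.resize(t["pixels"][140:265,170:330,::-1],None,fx=5,fy=5,interpolation=cv2.INTER_CUBIC)[:,:800]
cv2.imwrite("pics/crt.png",a[:600]) 
b=cv2.resize(s["pixels"][180:300,230:390,::-1],None,fx=5,fy=5,interpolation=cv2.INTER_CUBIC)
cv2.imwrite("pics/crs.png",b)
```

```text
(no output)
```

View pics/crt.png

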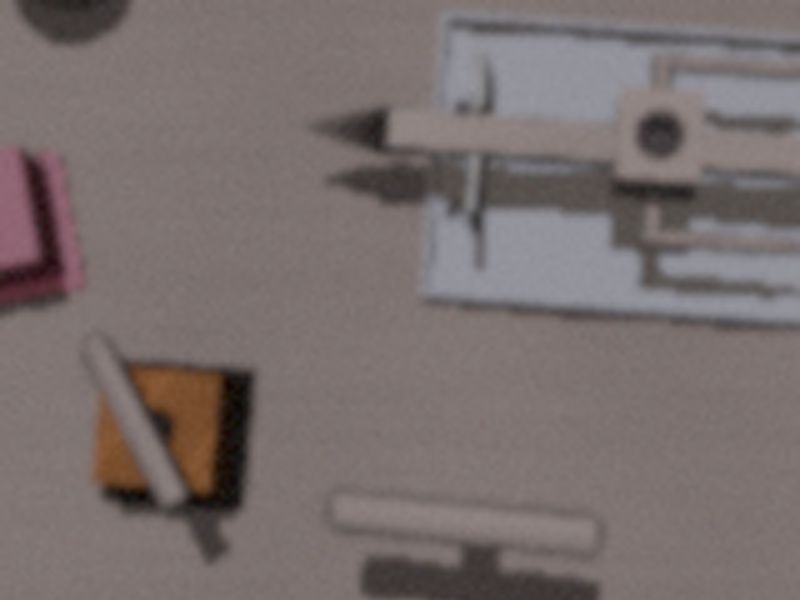

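View pics/crs.png

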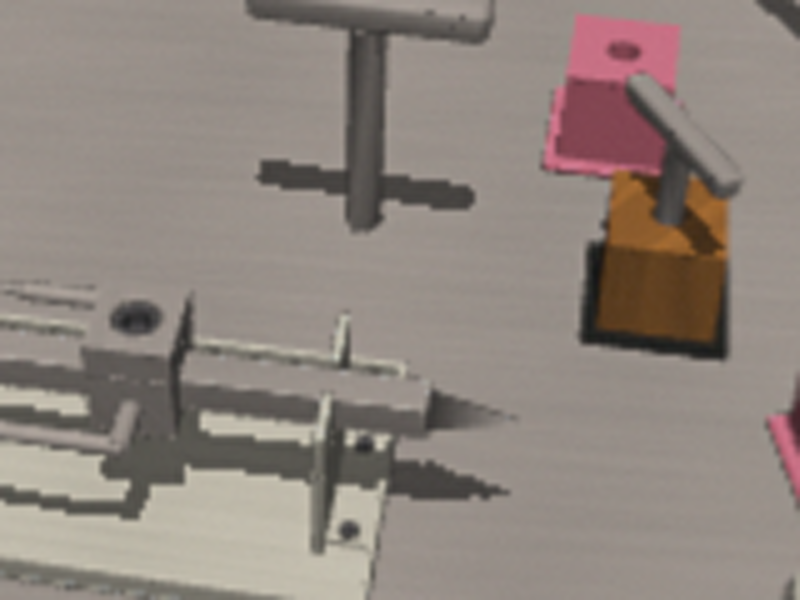

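Confirmed by the crops. The smallest key stands in the brown stand: bar ends at top-crop (95,340) and (175,498), scene-crop (637,85) and (732,185). The loose fork's screw is at top-crop (660,133), scene-crop (137,317), next to the point.

Run:
```python
from h import *
np.set_printoptions(precision=4,suppress=True)
t=load("top0");s=load("scene0")
T=lambda x,y:(t,170+(x+.5)/5-.5,140+(y+.5)/5-.5)
S=lambda x,y:(s,230+(x+.5)/5-.5,180+(y+.5)/5-.5)
print("bar",tri(T(135,419),S(685,133)),"depth",dep(*T(135,419)))
a,b=onz(*T(95,338),.138),onz(*T(176,500),.138);print(a,b,np.linalg.norm(a-b),np.arctan2(*(b-a)[1::-1]))
a,b=onz(*T(332,508),.16),onz(*T(602,533),.16);print("other",a,b,np.linalg.norm(a-b))
print("screw",tri(T(660,133),S(137,317)),onz(*T(660,133),.115),onz(*S(137,317),.115))
print("hole",onz(*T(158,422),.072),onz(*S(672,215),.072))
print("tip",tri(T(312,127),S(515,417)))
a,b=onz(*T(390,130),.086),onz(*T(800,155),.086);print("rod dir",np.arctan2(*(a-b)[1::-1]))
q=bot.get_obs()["tool_rot"]
from scipy.spatial.transform import Rotation as R
print(R.from_quat(q[[1,2,3,0]]).as_matrix())
# wrist camera pose relative to tool
c=cam("wrist");o=bot.get_obs();M=np.eye(4);M[:3,:3]=R.from_quat(o["tool_rot"][[1,2,3,0]]).as_matrix();M[:3,3]=o["eef_pos"]
print(np.linalg.inv(M)@c["pose"],c["fovy"])
```

```text
bar [0.4555 0.2852 0.1319] depth [0.4552 0.2834 0.1371]
[0.4978 0.3052 0.138 ] [0.4128 0.2608 0.138 ] 0.09585567097649886 -2.6596328702829357
other [0.4085 0.1767 0.16  ] [0.3964 0.0386 0.16  ] 0.1386315295865348
screw [0.612  0.0071 0.1182] [0.6127 0.0069 0.115 ] [0.6088 0.0064 0.115 ]
hole [0.4577 0.284  0.072 ] [0.4559 0.2858 0.072 ]
tip [0.6232 0.1999 0.0776]
rod dir 1.5115661917410268
[[ 0.9536  0.301  -0.0006]
 [ 0.301  -0.9536  0.0015]
 [-0.0001 -0.0016 -1.    ]]
[[ 0.0002 -0.9503 -0.3113  0.0791]
 [ 1.      0.      0.0007 -0.0003]
 [-0.0006 -0.3113  0.9503 -0.1423]
 [ 0.      0.      0.      1.    ]] 71.71163762345833
```

```bash
python3 -m jog '[[51,-30,-10,-0.18],[51,-30,-10,-0.18],[51,-30,-10,-0.18],[51,-30,-10,-0.18],[51,-30,-10,-0.18],[51,-30,-10,-0.18],[51,-30,-10,-0.18],[51,-30,-10,-0.18],[51,-30,-10,-0.18],[51,-30,-10,-0.18],[51,-30,-10,-0.18],[51,-30,-10,-0.18],[51,-30,-10,-0.18],[51,-30,-10,-0.18],[51,-30,-10,-0.18],[51,-30,-10,-0.18]]' -1 80
cat > where.py <<'E'
import sys
from h import *
from scipy.spatial.transform import Rotation as R
np.set_printoptions(precision=4,suppress=True)
o=bot.get_obs();M=R.from_quat(o["tool_rot"][[1,2,3,0]]).as_matrix()
print("t",o["t"],"p",o["eef_pos"],"head",np.arctan2(M[1,0],M[0,0]),"tilt",M[:,2],"q7",o["q"][6],"F",o["contact_force"],"T",o["torque"])
if len(sys.argv)>3: print("shift cm",M.T@(np.array(sys.argv[1:4],float)-o["eef_pos"])*100)
E
python3 where.py .4555 .284 .27
```

```text
t: 1.48
eef_pos: [0.6026, -0.1978, 0.3316]
tool_rot: [-0.001, 0.97, 0.245, 0.001]
contact_force: [-0.1, -0.5, -1.0]
gripper_width: 0.996
grasp_force: 0.0
t 1.4833 p [ 0.6026 -0.1978  0.3316] head 0.4944514569519595 tilt [ 0.0021  0.0029 -1.    ] q7 -0.9316308155249056 F [-0.0838 -0.5036 -1.0029] T [0.0386 0.0323 0.0392]
shift cm [  9.9006 -49.3798   6.2712]
```

```bash
python3 -m jog '[[9.9,-49.4,6.3,0],[9.9,-49.4,6.3,0],[9.9,-49.4,6.3,0],[9.9,-49.4,6.3,0],[9.9,-49.4,6.3,0],[9.9,-49.4,6.3,0],[9.9,-49.4,6.3,0],[9.9,-49.4,6.3,0],[9.9,-49.4,6.3,0],[9.9,-49.4,6.3,0],[9.9,-49.4,6.3,0],[9.9,-49.4,6.3,0],[9.9,-49.4,6.3,0],[9.9,-49.4,6.3,0],[9.9,-49.4,6.3,0]]'
python3 - <<'E'
from h import *
c=cam("wrist");save(c,"w1")
print(proj(c,[.4555,.284,.138]))
E
python3 where.py .4555 .284 .111
```

```text
t: 2.73
eef_pos: [0.4563, 0.2779, 0.2679]
tool_rot: [0.001, 0.971, 0.241, -0.0]
contact_force: [-0.2, -0.9, 0.7]
gripper_width: 0.998
grasp_force: 0.0
[272.16597954 195.5911777 ]
t 2.7833 p [0.4569 0.277  0.268 ] head 0.4837390979214884 tilt [-0.0002 -0.0015 -1.    ] q7 -1.8871448807918305 F [ 0.388  -0.4835  0.1399] T [-0.0749 -0.0227 -0.0138]
shift cm [ 0.2149 -0.7015 15.6957]
```

View pics/w1.png

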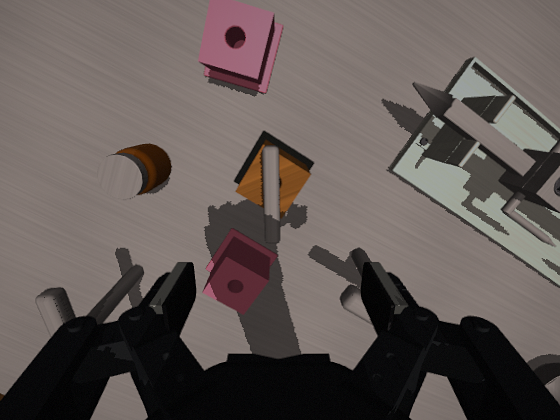

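Wrist view: the bar runs from (270,148) to (273,241) over the brown stand, and its middle is at (271.5,194.5) against a predicted (272,195.6). The two pink stands are at (237,40) and (240,275). The next large key's bar starts at (358,255), clear of the fingers.

Run:
```python
from h import *
c=load("w1");a=onz(c,270,148.5,.138);b=onz(c,273,241.5,.138);print(a,b,(a+b)/2,np.linalg.norm(a-b),np.arctan2(a[1]-b[1],a[0]-b[0]),dep(c,271,194))
t=load("top0");m=tri((c,271.5,194.5),(t,170+27,140+83.7));print(m)
```

```text
[0.49474142 0.30668836 0.138     ] [0.41251065 0.2606716  0.138     ] [0.45362603 0.28367998 0.138     ] 0.09423078835995907 0.5101876710945282 [0.45658436 0.28582288 0.1387378 ]
[0.4545445  0.28396383 0.13050885]
```

```bash
python3 -m jog '[[0.2,-0.7,2,-0.015],[0.2,-0.7,4,-0.015],[0.2,-0.7,6,-0.015],[0.2,-0.7,8,-0.015],[0.2,-0.7,8.5,-0.015],[0.2,-0.7,8.5,-0.015]]'
python3 where.py .4548 .284 .111
```

```text
t: 3.28
eef_pos: [0.4548, 0.2835, 0.182]
tool_rot: [0.001, 0.969, 0.246, -0.001]
contact_force: [-0.9, 0.1, 0.5]
gripper_width: 0.999
grasp_force: 0.0
t 3.2833 p [0.4548 0.2835 0.182 ] head 0.4977860916706621 tilt [-0.0024 -0.0025 -1.    ] q7 -1.9481390839883852 F [-0.9221  0.1433  0.4579] T [-0.0391  0.0264  0.0402]
shift cm [ 0.044  -0.0549  7.0996]
```

```bash
python3 -m jog '[[0,0,2,0],[0,0,4,0],[0,0,5.5,0],[0,0,6.5,0],[0,0,7.1,0],[0,0,7.1,0],[0,0,7.1,0]]'; python3 -m jog '[[0,0,0,0],[0,0,0,0],[0,0,0,0],[0,0,0,0],[0,0,0,0],[0,0,0,0],[0,0,0,0],[0,0,0,0]]' 1 80;python3 where.py
python3 - <<'E'
from h import *
c=cam("wrist");save(c,"w2")
E
```

```text
t: 3.87
eef_pos: [0.4553, 0.2863, 0.1131]
tool_rot: [-0.0, 0.969, 0.248, 0.0]
contact_force: [0.3, -0.1, 0.9]
gripper_width: 0.998
grasp_force: 0.0
t: 4.53
eef_pos: [0.455, 0.2862, 0.1127]
tool_rot: [0.0, 0.969, 0.248, 0.0]
contact_force: [0.3, -0.8, 4.0]
gripper_width: 0.171
grasp_force: 78.4
t 4.5333 p [0.455  0.2862 0.1127] head 0.5007314937475416 tilt [ 0.0007  0.0001 -1.    ] q7 -2.011864455506181 F [ 0.2591 -0.8406  4.0049] T [-0.2552 -0.0308  0.0445]
```

View pics/w2.png

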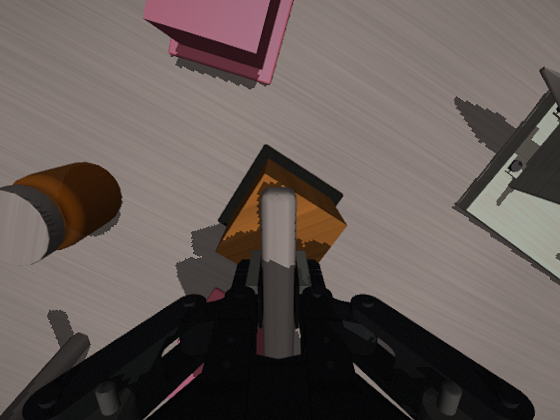

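The key is gripped at 78 N, with the bar's front end at (278,187) between the pads. Next I lift it.

```bash
python3 -m jog '[[0,0,-0.5,0],[0,0,-1.5,0],[0,0,-3,0],[0,0,-5,0],[0,0,-8,0],[0,0,-11,0],[0,0,-14,0],[0,0,-16,0],[0,0,-17,0],[0,0,-17,0],[0,0,-17,0]]'; python3 where.py .543 -.031 .28
python3 - <<'E'
from h import *
c=load("w2");a=onz(c,278,187.5,.138);print("front end",a)
E
```

```text
t: 5.5
eef_pos: [0.4542, 0.2857, 0.2816]
tool_rot: [0.0, 0.969, 0.248, -0.0]
contact_force: [0.1, 0.3, -4.2]
gripper_width: 0.172
grasp_force: 78.5
t 5.5 p [0.4542 0.2857 0.2816] head 0.5007831246072257 tilt [-0.0006 -0.0007 -1.    ] q7 -1.8820657541479409 F [ 0.1101  0.2826 -4.2173] T [-0.0532 -0.0223  0.0049]
shift cm [-7.4161 32.0443  0.1785]
front end [0.49827741 0.31019584 0.138     ]
```

```bash
python3 -m jog '[[-0.8,3.2,0,0],[-1.6,6.5,0,0],[-2.4,10,0,0],[-3.2,13.5,0,0],[-4,17,0,0],[-4.8,20.5,0,0],[-5.6,24,0,0],[-6.4,27.5,0,0],[-7,30,0,0],[-7.4,32,0,0],[-7.4,32,2,0],[-7.4,32,4.5,0],[-7.4,32,7.5,0],[-7.4,32,10,0],[-7.4,32,12,0],[-7.4,32,13,0],[-7.4,32,13,0],[-7.4,32,13,0]]'; python3 where.py
python3 - <<'E'
from h import *
c=cam("wrist");save(c,"w3");u,v=map(int,proj(c,[.612,.007,.115]));print(u,v)
h,w=60,80
v0=max(0,v-45);u0=u-60
crop(c,"w3c",u0,v0,u0+120,v0+90,6);print(u0,v0)
E
```

```text
t: 7.0
eef_pos: [0.5428, -0.03, 0.1515]
tool_rot: [-0.0, 0.969, 0.248, -0.001]
contact_force: [1.1, -0.6, -3.3]
gripper_width: 0.171
grasp_force: 78.6
t 7.0 p [ 0.5428 -0.03    0.1515] head 0.5009772942406743 tilt [-0.0022  0.0002 -1.    ] q7 -1.277753176036229 F [ 1.0682 -0.5638 -3.3102] T [-0.0001 -0.0736 -0.0503]
279 113
219 68
```

View pics/w3c.png

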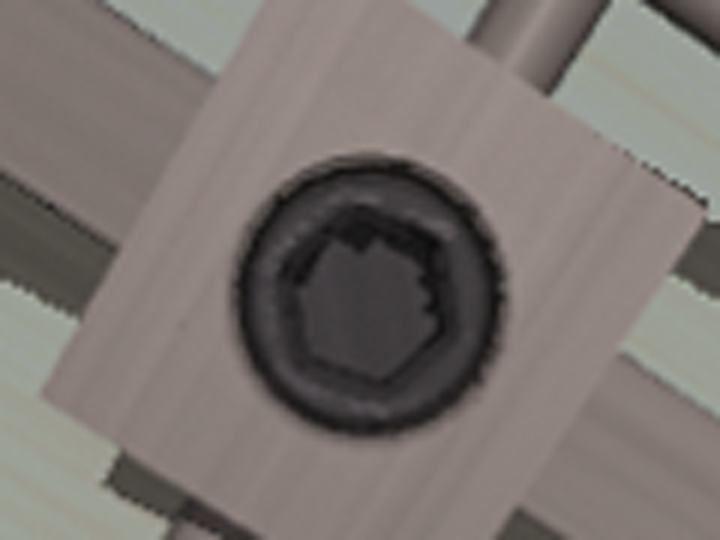

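The crop shows the dark counterbored screw centred near (370,296), i.e. image (280.7,117). The socket hexagon has corners near crop (378,382), (443,335), (450,250), (362,207) and (283,270). I'll rectify it and fit the centre and the hexagon's angle.

```bash
cat > sock.py <<'E'
import sys
from h import *
from scipy.spatial.transform import Rotation as R
np.set_printoptions(precision=4,suppress=True)
def rect(c,ctr,z,half=.018,n=360):
    # world aligned: column -> +x world, row -> -y world (seen from above: x right, y up)
    g=np.linspace(-half,half,n);X,Y=np.meshgrid(g,-g)
    P=np.stack([ctr[0]+X,ctr[1]+Y,np.full_like(X,z)],-1).reshape(-1,3)
    q=(P-c["pose"][:3,3])@c["pose"][:3,:3]
    m=cv2.projectPoints(q.reshape(-1,1,3),np.zeros(3),np.zeros(3),c["K"],c["D"])[0].reshape(n,n,2).astype(np.float32)
    return cv2.remap(c["pixels"],m,None,cv2.INTER_CUBIC),half*2/n
def analyse(name,u,v):
    c=load(name);ctr=onz(c,u,v,.117);print("hub top depth z",dep(c,u+25,v-12)[2],"screw depth",dep(c,u,v))
    for _ in range(2): # rim circle: best dark disc of 13 mm radius vs ring
        I,px=rect(c,ctr,.117);g=cv2.GaussianBlur(I.mean(2),(0,0),3)
        m=(g<(np.percentile(g,10)+np.percentile(g,85))/2).astype(np.uint8)
        cs=max(cv2.findContours(m,cv2.RETR_EXTERNAL,cv2.CHAIN_APPROX_NONE)[0],key=cv2.contourArea)
        e=cv2.fitEllipse(cs);ctr=ctr+np.array([(e[0][0]-179.5)*px,-(e[0][1]-179.5)*px,0])
    print("rim centre",ctr,"diam mm",np.array(e[1])*px*1e3)
    I,px=rect(c,ctr,.115);g=cv2.GaussianBlur(I.mean(2),(0,0),4)
    gx=cv2.Sobel(g,cv2.CV_64F,1,0);gy=-cv2.Sobel(g,cv2.CV_64F,0,1)
    yy,xx=np.mgrid[:360,:360];r=np.hypot(xx-179.5,yy-179.5)*px*1e3
    for lo,hi in((3,9),(4,9),(5,9),(5,8)):
        k=(r>lo)&(r<hi);S=(np.hypot(gx,gy)*np.exp(6j*np.arctan2(gy,gx)))[k].sum()/np.hypot(gx,gy)[k].sum()
        nrm=np.angle(S)/6; print(lo,hi,"corner angle mod60 (deg)",np.degrees(nrm+np.pi/6)%60,abs(S))
    return c,ctr,I
if __name__=="__main__":
    c,ctr,I=analyse(sys.argv[1],float(sys.argv[2]),float(sys.argv[3]))
    o=cv2.resize(I[50:310,50:310,::-1],(560,560),interpolation=cv2.INTER_CUBIC).astype(float)
    o=np.clip((o-20)*2.2,0,255).astype(np.uint8)
    cv2.imwrite("pics/r_"+sys.argv[1]+".png",o)
    cv2.imwrite("pics/bar_"+sys.argv[1]+".png",cv2.resize(c["pixels"][150:260,220:340,::-1],None,fx=5,fy=5))
E
python3 sock.py w3 280.7 117.2
```

```text
hub top depth z 0.11736187164292988 screw depth [0.6105 0.0055 0.1041]
rim centre [0.6102 0.0058 0.117 ] diam mm [26.4142 26.6072]
3 9 corner angle mod60 (deg) 37.68611658580418 0.3042996585972626
4 9 corner angle mod60 (deg) 37.720353611705065 0.30532514851646186
5 9 corner angle mod60 (deg) 37.86877117125711 0.31053287693029114
5 8 corner angle mod60 (deg) 38.18284134705889 0.17167206734360912
```

View pics/r_w3.png

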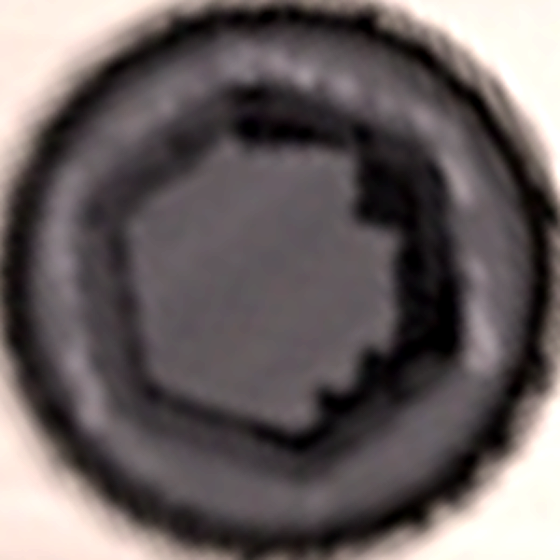

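The rectified socket shows its edges at about 37 to 40° mod 60, and the code gives 37.8°. Before inserting, I check where the key sits along the bar within the grip.

View pics/bar_w3.png

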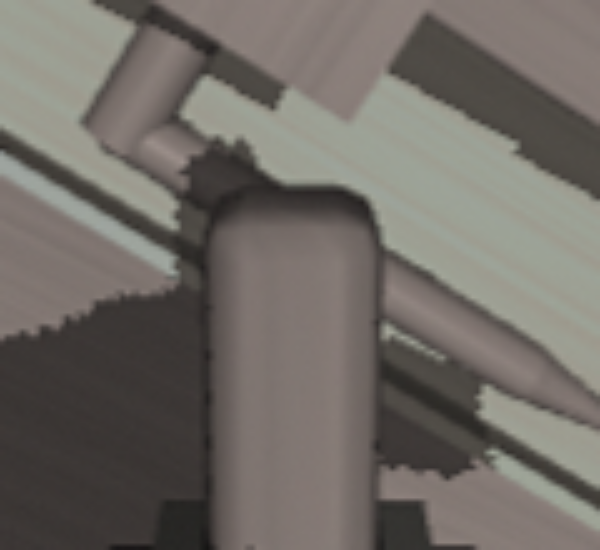

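Run:
```python
from h import *
from scipy.spatial.transform import Rotation as R
np.set_printoptions(precision=2,suppress=True)
c=load("w3");o=bot.get_obs();M=R.from_quat(o["tool_rot"][[1,2,3,0]]).as_matrix()
for x in(45,50):
  for z in(-27,-11):
    for y in (-8,8): print(x,y,z,proj(c,o["eef_pos"]+M@np.array([x,y,z])/1e3))
print("depths (tool mm) down column 279")
for v in range(176,252,3):
    print(v,M.T@(dep(c,279,v)-o["eef_pos"])*1e3,int(c["pixels"][v,279].mean()))
```

```text
45 -8 -27 [260.05 198.08]
45 8 -27 [299.14 198.09]
45 -8 -11 [262.1  188.31]
45 8 -11 [296.76 188.32]
50 -8 -27 [259.81 186.2 ]
50 8 -27 [299.42 186.22]
50 -8 -11 [261.92 177.68]
50 8 -11 [296.98 177.69]
depths (tool mm) down column 279
176 [ 16.82   0.28 148.29] 152
179 [ 13.67   0.28 148.5 ] 156
182 [ 10.36   0.29 149.27] 154
185 [  7.33   0.29 148.77] 157
188 [ 46.05  -0.21 -14.5 ] 40
191 [ 46.21  -0.23 -20.33] 60
194 [ 45.17  -0.23 -21.4 ] 97
197 [ 44.05  -0.23 -22.12] 110
200 [ 42.98  -0.23 -23.02] 115
203 [ 42.24  -0.23 -24.89] 119
206 [ 40.78  -0.23 -24.47] 119
209 [ 39.38  -0.23 -24.28] 119
212 [ 37.79  -0.22 -23.58] 119
215 [ 36.62  -0.22 -24.12] 120
218 [ 35.26  -0.22 -24.15] 120
221 [ 33.73  -0.22 -23.74] 120
224 [ 32.33  -0.22 -23.72] 120
227 [ 30.91  -0.22 -23.67] 121
230 [ 29.09  -0.21 -22.68] 121
233 [ 28.1   -0.21 -23.72] 121
236 [ 26.53  -0.21 -23.42] 121
239 [ 25.24  -0.21 -23.75] 121
242 [ 23.41  -0.2  -22.94] 121
245 [ 22.58  -0.21 -24.3 ] 121
248 [ 21.04  -0.2  -24.15] 121
251 [ 19.35  -0.2  -23.74] 121
```

The bar crop shows the end face at crop y≈185–215, i.e. v≈187–193, near tool x≈46 instead of 50. So the key may sit about 3–4 mm back along the bar. I'll cross-check with depth masks in three images.

Run:
```python
from h import *
np.set_printoptions(precision=4,suppress=True)
h=.501;d=np.array([np.cos(h),np.sin(h)]);n=np.array([-d[1],d[0]]);G=np.array([.455,.2862])
def cloud(c,r0,r1,c0,c1):
    vv,uu=np.mgrid[r0:r1,c0:c1];p=cv2.undistortPoints(np.stack([uu,vv],-1).reshape(-1,1,2).astype(float),c["K"],c["D"])[:,0]
    z=c["depth"][r0:r1,c0:c1].reshape(-1);q=np.c_[p,np.ones(len(p))]*z[:,None]
    return q@c["pose"][:3,:3].T+c["pose"][:3,3]
for nm,b in(("w1",(130,255,250,300)),("top0",(200,245,180,215)),("scene0",(190,225,350,385))):
    P=cloud(load(nm),*b);P=P[(P[:,2]>.118)&(P[:,2]<.15)]
    s=(P[:,:2]-G)@d;w=(P[:,:2]-G)@n;k=abs(w)<.012
    print(nm,k.sum(),"along",np.percentile(s[k],[0,.5,2,50,98,99.5,100])*1e3,"across",np.percentile(w[k],[2,50,98])*1e3,"z",np.median(P[k,2]))
    for lo in(-40,-20,0,20): 
        kk=k&(s>lo/1e3)&(s<lo/1e3+.02);print("   ",lo,np.mean(w[kk])*1e3,np.median(P[kk,2]))
```

```text
w1 1575 along [-51.9398 -50.7664 -48.6333   2.4605  45.8151  46.9283  47.1637] across [-9.2673 -1.6566  6.1056] z 0.13728232764178588
    -40 -1.8141702238149782 0.13730931794598591
    -20 -1.3708701536759464 0.13727077916504504
    0 -1.6242241712991399 0.13738056891700756
    20 -1.6831156321075271 0.1374120525644555
top0 246 along [-50.9432 -50.4823 -49.1329  -1.8698  45.5125  48.4634  49.013 ] across [-9.1945 -1.9556  6.6156] z 0.13675411005933868
    -40 -2.1538607630050923 0.13675376679762674
    -20 -1.9227438881571175 0.13647823395816094
    0 -1.715718641310601 0.13738449338185976
    20 -2.2109210662576184 0.13694735603197006
scene0 213 along [-50.8329 -48.244  -45.9146   3.4978  47.4612  48.3864  48.4795] across [-10.2562  -6.3373   5.5557] z 0.13578297065813072
    -40 -5.19999734312499 0.13625768294049823
    -20 -4.681140847879995 0.1362524884269311
    0 -4.691514140005777 0.1360717449123221
    20 -5.303451309507233 0.13619359123929475
```

Estimates agree on the key axis being about 2.5–3 mm behind the TCP along the bar. That gives a TCP target of (.6125,.0073) at heading .66. Raise and hover.

```bash
python3 -m jog '[[0,0,-3,0],[0,0,-6,-0.05],[0,0,-9,-0.1],[1,0,-10,-0.16],[3,0,-10,-0.16],[5,0.1,-10,-0.16],[7,0.1,-10,-0.16],[7.9,0.1,-10,-0.16],[7.9,0.1,-9,-0.16],[7.9,0.1,-8.4,-0.16],[7.9,0.1,-8.4,-0.16],[7.9,0.1,-8.4,-0.16],[7.9,0.1,-8.4,-0.16]]'; python3 where.py .6125 .0073 .226
```

```text
t: 8.13
eef_pos: [0.6125, 0.0061, 0.2363]
tool_rot: [0.0, 0.946, 0.324, -0.0]
contact_force: [-0.6, 0.1, -4.7]
gripper_width: 0.168
grasp_force: 79.0
t 8.1333 p [0.6125 0.0061 0.2363] head 0.6599133826930413 tilt [-0.0005 -0.0005 -1.    ] q7 -1.1633627091886647 F [-0.5581  0.0583 -4.7186] T [-0.0301  0.0414 -0.0137]
shift cm [ 0.0697 -0.0924  1.0316]
```

```bash
python3 -m jog '[[0.07,-0.09,0.2,0],[0.07,-0.09,0.4,0],[0.07,-0.09,0.6,0],[0.07,-0.09,0.6,0],[0.07,-0.09,0.6,0]]'; python3 where.py .6125 .0073 .226
python3 - <<'E'
from h import *
np.set_printoptions(precision=2,suppress=True)
c=cam("scene");save(c,"s2")
print(proj(c,[.6102,.0058,.117]),proj(c,[.61,.006,.2]))
g=c["pixels"].astype(int).mean(2)
u,v=map(int,proj(c,[.6102,.0058,.15]))
for r in range(v-28,v+28,3): print(r,g[r,u-16:u+18].astype(int))
E
```

```text
t: 8.55
eef_pos: [0.613, 0.008, 0.2302]
tool_rot: [-0.0, 0.946, 0.324, -0.0]
contact_force: [-0.8, -0.1, -3.7]
gripper_width: 0.175
grasp_force: 79.1
t 8.55 p [0.613  0.008  0.2302] head 0.660771689774011 tilt [-0.0003 -0.0001 -1.    ] q7 -1.1678560245657277 F [-0.8403 -0.0558 -3.7087] T [-0.0108 -0.0338 -0.0128]
shift cm [-0.0831  0.0244  0.4159]
[256.65 242.8 ] [254.73 218.21]
205 [148 148 147 149 151 149  93  34  19  28  25  47  81  87  55  76  82  82
  88 140 143 131  86  41  33  69  71  70  71  72  71  70  69  69]
208 [150 149 150 148 150 153 145  65  24  23  23  35  80  87  61  72  94 125
 144 152 150 148 147 144 107  75  69  70  70  71  70  70  70  69]
211 [148 149 149 149 148 149 149 151 146  90  38  35  63  87  75  51  67  68
  79 106 137 147 151 149 148 147 139  92  69  69  70  70  69  70]
214 [149 149 149 149 150 149 149 148 150 148  80  67  62  57  60  69  74  74
  65  61  70  89 117 120 110  98  93  85  65  68  69  69  70  70]
217 [150 150 149 148 148 147 148 149 148 146  80  67  68  56  62  69  74  74
  65  63  69  69  74  82  77  67  60  70  71  71  70  71  71  70]
220
[... 1298 characters left out ...]
75  82  84  83  80 116 150 151 150 149 152 155 153 150 137 133
 135 149 148 150 151 153 150  88  57  50  53  65  78  76  75  74]
250 [152 149  89  79  89 146 146 102  95  98  96  97 101 103 112 114 124 136
 137 138 149 148 151 152 150  92  55  51  60  67  75  88 108  89]
253 [105 103  99 105 124 134 141 126  94  94  94  95  92  92  92  95  94  93
  94  94  92  92  91  92  91  58  61  63  66  67  77  86 137 146]
256 [ 91  93  92  92  93  94  92  93  93  93  92  94  94  97  92  93  93  99
 103  91  94 120 112 113  94  66  66 114 124 133 149 154 157 158]
259 [185 188 186 183 179 117 174  91  81  89  92  93  91  92  93  94  97  96
  94  95  93  93  93  94  93  69  58  88  90  91  90  90  90  90]
```

```bash
python3 -m jog '[[-0.06,0.02,0.4,0],[-0.06,0.02,0.8,0],[-0.06,0.02,1.2,0],[-0.06,0.02,1.35,0],[-0.06,0.02,1.35,0],[-0.06,0.02,1.35,0]]'; python3 where.py .6125 .0073 .216; python3 -m jog '[[0,0,0.1,0],[0,0,0.1,0],[0,0,0.2,0],[0,0,0.2,0]]';python3 where.py .6125 .0073 .206
```

```text
t: 9.1
eef_pos: [0.6127, 0.0076, 0.2166]
tool_rot: [-0.0, 0.946, 0.324, -0.0]
contact_force: [-0.6, 0.8, -3.6]
gripper_width: 0.164
grasp_force: 79.2
t 9.1 p [0.6127 0.0076 0.2166] head 0.660833820915587 tilt [-0.0004  0.     -1.    ] q7 -1.17241305889096 F [-0.6117  0.7651 -3.5987] T [ 0.0386 -0.0625  0.0511]
shift cm [-0.0345  0.0064  0.0601]
t: 9.43
eef_pos: [0.6128, 0.0075, 0.2147]
tool_rot: [0.0, 0.946, 0.324, -0.0]
contact_force: [-0.1, 0.9, -4.3]
gripper_width: 0.169
grasp_force: 79.1
t 9.4333 p [0.6128 0.0075 0.2147] head 0.6607138004368674 tilt [-0. -0. -1.] q7 -1.1732844354797027 F [-0.1199  0.8731 -4.2983] T [-0.0028  0.0231  0.0363]
shift cm [-0.0342 -0.0006  0.872 ]
```

```bash
for i in 1; do python3 -m jog '[[0,0,0.05,0],[0,0,0.1,0],[0,0,0.1,0]]' | sed -n '2p;4p'; python3 -m jog '[[0,0,0.05,0],[0,0,0.1,0],[0,0,0.1,0]]' | sed -n '2p;4p'; done; python3 where.py
```

```text
eef_pos: [0.6127, 0.0075, 0.2137]
contact_force: [0.6, 0.9, -4.5]
eef_pos: [0.6128, 0.0076, 0.2128]
contact_force: [-0.4, 0.9, -2.4]
t 9.9333 p [0.6128 0.0076 0.2128] head 0.6608457235962684 tilt [-0.0001  0.0001 -1.    ] q7 -1.174063667575328 F [-0.43    0.8743 -2.4028] T [0.0529 0.1373 0.024 ]
```

```bash
python3 -m jog '[[0,0,0.03,0],[0,0,0.05,0],[0,0,0.05,0]]' | sed -n '2p;4p'; python3 where.py;  python3 -m jog '[[0,0,0.03,0],[0,0,0.05,0],[0,0,0.05,0]]' | sed -n '2p;4p'; python3 where.py
```

```text
eef_pos: [0.6129, 0.0077, 0.2126]
contact_force: [-1.1, 1.1, -0.2]
t 10.1833 p [0.6129 0.0077 0.2126] head 0.6608516339564205 tilt [ 0.0003  0.     -1.    ] q7 -1.1742834909050526 F [-1.1286  1.1141 -0.1645] T [ 0.0442  0.3431 -0.003 ]
eef_pos: [0.6125, 0.0076, 0.2114]
contact_force: [-0.2, 1.1, -3.9]
t 10.4333 p [0.6125 0.0076 0.2114] head 0.6609124349742124 tilt [-0.0008  0.     -1.    ] q7 -1.1744722678134274 F [-0.1949  1.0703 -3.9471] T [0.2296 0.247  0.053 ]
```

```bash
for i in 1; do python3 -m jog '[[0,0,0.05,0],[0,0,0.1,0],[0,0,0.1,0]]' | sed -n '2p;4p'; python3 -m jog '[[0,0,0.05,0],[0,0,0.1,0],[0,0,0.1,0]]' | sed -n '2p;4p';  python3 where.py; done
```

```text
eef_pos: [0.6125, 0.0076, 0.2103]
contact_force: [-1.2, 0.1, -4.1]
eef_pos: [0.6126, 0.0076, 0.2096]
contact_force: [-1.2, -0.0, -3.5]
t 10.9333 p [0.6126 0.0076 0.2096] head 0.6607817194601413 tilt [-0.0005 -0.     -1.    ] q7 -1.1753468884886618 F [-1.1992 -0.0117 -3.5469] T [0.2343 0.4069 0.0683]
```

```bash
for i in 1; do python3 -m jog '[[0,0,0.05,0],[0,0,0.1,0],[0,0,0.15,0],[0,0,0.15,0]]' | sed -n '2p;4p'; python3 -m jog '[[0,0,0.05,0],[0,0,0.1,0],[0,0,0.1,0]]' | sed -n '2p;4p';  python3 where.py; python3 -m jog '[[0,0,0.05,0],[0,0,0.1,0],[0,0,0.1,0]]' | sed -n '2p;4p';  python3 where.py; done
```

```text
eef_pos: [0.6127, 0.0076, 0.2082]
contact_force: [-1.5, 1.3, -3.4]
eef_pos: [0.6127, 0.0076, 0.2072]
contact_force: [-2.0, 2.5, -2.5]
t 11.5167 p [0.6127 0.0076 0.2072] head 0.6608075906394013 tilt [-0.0001  0.0001 -1.    ] q7 -1.1763914951490206 F [-1.9804  2.5064 -2.5276] T [0.2785 0.5142 0.0374]
eef_pos: [0.6127, 0.0075, 0.2062]
contact_force: [-1.8, 0.3, -3.5]
t 11.7667 p [0.6127 0.0075 0.2062] head 0.6607264190458723 tilt [-0.0002 -0.     -1.    ] q7 -1.1768624365726414 F [-1.754   0.3131 -3.5113] T [ 0.2463  0.525  -0.0703]
```

```bash
for i in 1; do python3 -m jog '[[0,0,0.05,0],[0,0,0.05,0]]' | sed -n '2p;4p'; python3 -m jog '[[0,0,0.05,0],[0,0,0.05,0]]' | sed -n '2p;4p'; python3 -m jog '[[0,0,0.05,0],[0,0,0.05,0]]' | sed -n '2p;4p';  python3 where.py; done
```

```text
eef_pos: [0.6128, 0.0075, 0.2058]
contact_force: [-1.5, 1.5, -3.1]
eef_pos: [0.613, 0.0076, 0.2057]
contact_force: [-3.0, 1.1, -0.0]
eef_pos: [0.6132, 0.0077, 0.2056]
contact_force: [-3.7, 0.9, 5.2]
t 12.2667 p [0.6132 0.0077 0.2056] head 0.6608724063680314 tilt [ 0.0012  0.     -1.    ] q7 -1.1774212454106674 F [-3.6584  0.9075  5.1599] T [0.2814 1.0428 0.062 ]
```

The key bottomed at TCP z=.2057, exactly the predicted fully-home height (9 N net). I ease the load, then tare the torque readings.

```bash
cat > tq.py <<'E'
from h import *
from scipy.spatial.transform import Rotation as R
np.set_printoptions(precision=3,suppress=True)
import sys
L=[]
for i in range(int(sys.argv[1]) if len(sys.argv)>1 else 3):
    o=bot.get_obs();M=R.from_quat(o["tool_rot"][[1,2,3,0]]).as_matrix()
    L.append(np.r_[np.arctan2(M[1,0],M[0,0]),o["q"][6],o["eef_pos"]*1e3,o["contact_force"],o["torque"],o["joint_torque"][6]])
    bot.read_camera("wrist")
L=np.array(L);m=L.mean(0);print("t",round(o["t"],2),"head %.4f q7 %.4f"%(m[0],m[1]),"p",m[2:5],"F",m[5:8],"T",m[8:11],"sdTz %.3f"%L[:,10].std(),"J7 %.4f"%m[11])
E
python3 -m jog '[[0,0,-0.05,0],[0,0,-0.05,0]]' | sed -n '2p;4p'; python3 tq.py 5
```

```text
eef_pos: [0.6131, 0.0076, 0.2057]
contact_force: [-3.6, 1.2, 4.3]
t 12.63 head 0.6608 q7 -1.1772 p [613.07    7.612 205.665] F [-3.153  0.787  4.316] T [0.3   0.909 0.011] sdTz 0.042 J7 -0.0046
```

```bash
python3 -m jog '[[0,0,-0.04,0],[0,0.003,-0.04,0.01],[0,0.006,-0.04,0.02],[0,0.006,-0.04,0.02]]' | sed -n '2p;4p'; python3 tq.py 3;  python3 -m jog '[[0,0.003,0,0.01],[0,0.006,0,0.02],[0,0.008,0,0.03],[0,0.008,0,0.03]]' | sed -n '2p;4p'; python3 tq.py 3
```

```text
eef_pos: [0.6129, 0.0075, 0.2057]
contact_force: [-2.4, 1.8, 2.4]
t 13.12 head 0.6404 q7 -1.1956 p [612.898   7.525 205.676] F [-2.587  1.423  2.996] T [0.356 0.713 0.005] sdTz 0.013 J7 -0.0824
eef_pos: [0.6129, 0.0075, 0.2057]
contact_force: [-2.2, 1.7, 2.4]
t 13.6 head 0.6105 q7 -1.2229 p [612.87    7.466 205.679] F [-2.373  1.698  2.516] T [0.405 0.707 0.014] sdTz 0.032 J7 -0.1000
```

```bash
python3 -m jog '[[0,0.005,0,0.02],[0,0.01,0,0.04],[0,0.015,0,0.06],[0,0.02,0,0.08],[0,0.02,0,0.08]]' | sed -n '2p;4p'; python3 tq.py 3;  python3 -m jog '[[0,0.005,0,0.02],[0,0.01,0,0.04],[0,0.015,0,0.06],[0,0.02,0,0.08],[0,0.02,0,0.08]]' | sed -n '2p;4p'; python3 tq.py 3
```

```text
eef_pos: [0.613, 0.0073, 0.2057]
contact_force: [-2.4, 1.5, 2.7]
t 14.17 head 0.5301 q7 -1.2961 p [612.993   7.299 205.685] F [-2.522  1.655  2.559] T [0.449 0.693 0.034] sdTz 0.039 J7 -0.1654
eef_pos: [0.6131, 0.0071, 0.2057]
contact_force: [-1.8, 1.7, 1.9]
t 14.73 head 0.4501 q7 -1.3691 p [613.105   7.133 205.688] F [-1.609  1.58   2.197] T [0.489 0.681 0.014] sdTz 0.041 J7 -0.1634
```

```bash
cat > k.py <<'E'
import sys
from station import bot
import numpy as np
o=bot.get_obs();j=o["joint_torque"][6];q=o["tool_rot"];w,x,y,z=q
h=np.arctan2(2*(x*y+w*z),1-2*(y*y+z*z));print("%.2f h%.4f J%.3f T%.2f|"%(o["t"],h,j,o["torque"][2]),end=" ",flush=True)
sys.exit(j<float(sys.argv[1]))
E
python3 -m jog '[[0,0.005,0,0.02],[0,0.01,0,0.04],[0,0.016,0,0.06],[0,0.02,0,0.08],[0,0.02,0,0.08]]' >o; python3 k.py -.2; python3 -m jog '[[0,0.005,0,0.02],[0,0.01,0,0.04],[0,0.016,0,0.06],[0,0.02,0,0.08],[0,0.02,0,0.08]]'>o && python3 k.py -.2; python3 tq.py 2
python3 -m jog '[[0,0.0014,0,0.005]]'>o&&python3 k.py -.2&&python3 -m jog '[[0,0.0014,0,0.005]]'>o&&python3 k.py -.2&&python3 -m jog '[[0,0.0014,0,0.005]]'>o&&python3 k.py -.2&&python3 -m jog '[[0,0.0014,0,0.005]]'>o&&python3 k.py -.2
```

```text
15.20 h0.3691 J-0.280 T-0.03| 15.62 h0.2892 J-0.278 T-0.06| t 15.67 head 0.2898 q7 -1.5152 p [613.268   6.747 205.692] F [-1.925  0.979  1.898] T [ 0.567  0.596 -0.045] sdTz 0.018 J7 -0.2157
15.80 h0.2858 J0.086 T0.07| True
True
False
```

```bash
sed -i 's/sys.exit(j<float(sys.argv\[1\]))/sys.exit(int(j<float(sys.argv[1])))/' k.py
cat > tr.py <<'E'
from h import *
for i in range(5):
    o=bot.get_obs();print("%.3f q7 %.5f J %.3f T %.3f"%(o["t"],o["q"][6],o["joint_torque"][6],o["torque"][2]));bot.read_camera("wrist")
E
python3 tr.py; python3 -m jog '[[0,0.0014,0,0.005]]'>o; python3 tr.py
```

```text
15.800 q7 -1.51882 J 0.086 T 0.065
15.850 q7 -1.51931 J 0.020 T 0.017
15.900 q7 -1.51900 J -0.074 T -0.015
15.950 q7 -1.51880 J -0.048 T 0.054
16.000 q7 -1.51881 J -0.033 T -0.005
16.133 q7 -1.52344 J 0.089 T 0.032
16.183 q7 -1.52399 J 0.020 T 0.118
16.233 q7 -1.52360 J -0.074 T 0.009
16.283 q7 -1.52348 J -0.051 T 0.047
16.333 q7 -1.52340 J -0.034 T 0.038
```

```bash
python3 tq.py 1; python3 -m jog '[[0,0,0,0.0003],[0,0,0,0.0005],[0,0,0,0.0005]]'>o; python3 k.py -9;python3 -m jog '[[0,0,0,0.0003],[0,0,0,0.0005],[0,0,0,0.0005]]'>o; python3 k.py -9;python3 -m jog '[[0,0,0,0.0005],[0,0,0,0.001],[0,0,0,0.001]]'>o; python3 k.py -9;python3 -m jog '[[0,0,0,0.0005],[0,0,0,0.001],[0,0,0,0.001]]'>o; python3 k.py -9; python3 tr.py
```

```text
t 16.38 head 0.2808 q7 -1.5234 p [613.293   6.714 205.714] F [-1.619  1.369  2.081] T [ 0.575  0.507 -0.018] sdTz 0.000 J7 -0.0277
16.68 h0.2803 J-0.033 T0.08| 16.93 h0.2798 J-0.032 T0.09| 17.18 h0.2788 J-0.037 T0.07| 17.43 h0.2777 J-0.036 T0.09| 17.433 q7 -1.52616 J -0.036 T 0.089
17.483 q7 -1.52615 J -0.032 T -0.005
17.533 q7 -1.52617 J -0.031 T 0.007
17.583 q7 -1.52613 J -0.028 T 0.099
17.633 q7 -1.52618 J -0.029 T -0.071
```

```bash
python3 -m jog '[[0,0.0012,0,0.004]]'>o&&python3 k.py -.2&&python3 -m jog '[[0,0.0012,0,0.004]]'>o&&python3 k.py -.2&&python3 -m jog '[[0,0.0012,0,0.004]]'>o&&python3 k.py -.2&&python3 -m jog '[[0,0.0012,0,0.004]]'>o&&python3 k.py -.2&&python3 -m jog '[[0,0.0012,0,0.004]]'>o&&python3 k.py -.2&&python3 -m jog '[[0,0.0012,0,0.004]]'>o&&python3 k.py -.2&&python3 -m jog '[[0,0.0012,0,0.004]]'>o&&python3 k.py -.2&&python3 -m jog '[[0,0.0012,0,0.004]]'>o&&python3 k.py -.2&&python3 -m jog '[[0,0.0012,0,0.004]]'>o&&python3 k.py -.2&&python3 -m jog '[[0,0.0012,0,0.004]]'>o&&python3 k.py -.2; python3 tr.py
```

```text
17.77 h0.2737 J0.066 T-0.03| 17.85 h0.2694 J0.035 T0.04| 17.93 h0.2653 J0.016 T0.06| 18.02 h0.2614 J0.015 T0.01| 18.10 h0.2574 J0.018 T0.11| 18.18 h0.2533 J0.012 T0.07| 18.27 h0.2495 J0.013 T0.00| 18.35 h0.2454 J0.016 T0.11| 18.43 h0.2414 J0.012 T0.11| 18.52 h0.2374 J0.016 T-0.01| 18.517 q7 -1.56297 J 0.016 T -0.008
18.567 q7 -1.56315 J -0.016 T 0.078
18.617 q7 -1.56285 J -0.075 T -0.107
18.667 q7 -1.56262 J -0.049 T 0.067
18.717 q7 -1.56256 J -0.033 T 0.034
```

```bash
cat > k2.py <<'E'
import sys,json,os
from station import bot
import numpy as np
o=bot.get_obs();j=o["joint_torque"][6];w,x,y,z=o["tool_rot"]
h=np.arctan2(2*(x*y+w*z),1-2*(y*y+z*z));T=o["torque"][2]
L=json.load(open("st")) if os.path.exists("st") else []
if L and o["t"]-L[-1][0]>.1: L=[]
L.append([o["t"],h,j,T]);json.dump(L,open("st","w"))
print("%.2f h%.4f J%.3f T%.2f F%s|"%(o["t"],h,j,T,o["contact_force"].round(1)),end=" ",flush=True)
bad=(len(L)>3 and (abs(j-.014)>.015)) or (len(L)>1 and L[-2][1]-h<.0032) or (len(L)>2 and np.mean([l[3] for l in L[-3:]])>.16)
sys.exit(int(bad))
E
python3 -m jog '[[0,0.0012,0,0.004]]'>o&&python3 k2.py&&python3 -m jog '[[0,0.0012,0,0.004]]'>o&&python3 k2.py&&python3 -m jog '[[0,0.0012,0,0.004]]'>o&&python3 k2.py&&python3 -m jog '[[0,0.0012,0,0.004]]'>o&&python3 k2.py&&python3 -m jog '[[0,0.0012,0,0.004]]'>o&&python3 k2.py&&python3 -m jog '[[0,0.0012,0,0.004]]'>o&&python3 k2.py&&python3 -m jog '[[0,0.0012,0,0.004]]'>o&&python3 k2.py&&python3 -m jog '[[0,0.0012,0,0.004]]'>o&&python3 k2.py&&python3 -m jog '[[0,0.0012,0,0.004]]'>o&&python3 k2.py&&python3 -m jog '[[0,0.0012,0,0.004]]'>o&&python3 k2.py&&python3 -m jog '[[0,0.0012,0,0.004]]'>o&&python3 k2.py&&python3 -m jog '[[0,0.0012,0,0.004]]'>o&&python3 k2.py&&python3 -m jog '[[0,0.0012,0,0.004]]'>o&&python3 k2.py&&python3 -m jog '[[0,0.0012,0,0.004]]'>o&&python3 k2.py&&python3 -m jog '[[0,0.0012,0,0.004]]'>o&&python3 k2.py&&python3 -m jog '[[0,0.0012,0,0.004]]'>o&&python3 k2.py&&python3 -m jog '[[0,0.0012,0,0.004]]'>o&&python3 k2.py&&python3 -m jog '[[0,0.0012,0,0.004]]'>o&&python3 k2.py&&python3 -m jog '[[0,0.0012,0,0.004]]'>o&&python3 k2.py&&python3 -m jog '[[0,0.0012,0,0.004]]'>o&&python3 k2.py; echo end $?
```

```text
18.85 h0.2337 J0.063 T0.06 F[-1.8  1.9  0.6]| 18.93 h0.2294 J0.032 T0.15 F[-1.5  1.9  0.4]| 19.02 h0.2254 J0.017 T0.08 F[-1.2  0.9  1.2]| 19.10 h0.2214 J0.014 T-0.01 F[-1.3  1.4  1.1]| 19.18 h0.2173 J0.016 T0.09 F[-2.   2.9  1.6]| 19.27 h0.2135 J0.015 T0.01 F[-1.5  2.4  1.2]| 19.35 h0.2094 J0.019 T0.08 F[-1.9  2.5  1.3]| 19.43 h0.2054 J0.012 T0.06 F[-1.4  1.4  0.6]| 19.52 h0.2014 J0.013 T0.01 F[-1.5  1.   1.6]| 19.60 h0.1974 J0.015 T0.06 F[-1.7  3.3  1. ]| 19.68 h0.1934 J0.014 T0.08 F[-1.5  2.5  0.9]| 19.77 h0.1893 J0.015 T-0.03 F[-0.8  2.1  1.5]| 19.85 h0.1854 J0.020 T0.05 F[-1.   2.3  0.7]| 19.93 h0.1815 J0.016 T0.04 F[-1.7  2.4  0.9]| 20.02 h0.1773 J0.015 T0.06 F[-1.   2.6  0.9]| 20.10 h0.1733 J0.018 T0.03 F[-1.9  2.2  1.1]| 20.18 h0.1694 J0.019 T0.09 F[-1.7  2.1  0.7]| 20.27 h0.1654 J0.017 T0.00 F[-2.6  1.8  1. ]| 20.35 h0.1614 J0.014 T0.08 F[-0.5  1.7  1.2]| 20.43 h0.1574 J0.016 T0.04 F[-0.6  1.6  1.6]| end 0
```

```bash
python3 -m jog '[[0,0.0008,0,0.004]]'>o&&python3 k2.py&&python3 -m jog '[[0,0.0008,0,0.004]]'>o&&python3 k2.py&&python3 -m jog '[[0,0.0008,0,0.004]]'>o&&python3 k2.py&&python3 -m jog '[[0,0.0008,0,0.004]]'>o&&python3 k2.py&&python3 -m jog '[[0,0.0008,0,0.004]]'>o&&python3 k2.py&&python3 -m jog '[[0,0.0008,0,0.004]]'>o&&python3 k2.py&&python3 -m jog '[[0,0.0008,0,0.004]]'>o&&python3 k2.py&&python3 -m jog '[[0,0.0008,0,0.004]]'>o&&python3 k2.py&&python3 -m jog '[[0,0.0008,0,0.004]]'>o&&python3 k2.py&&python3 -m jog '[[0,0.0008,0,0.004]]'>o&&python3 k2.py&&python3 -m jog '[[0,0.0008,0,0.004]]'>o&&python3 k2.py&&python3 -m jog '[[0,0.0008,0,0.004]]'>o&&python3 k2.py&&python3 -m jog '[[0,0.0008,0,0.004]]'>o&&python3 k2.py&&python3 -m jog '[[0,0.0008,0,0.004]]'>o&&python3 k2.py&&python3 -m jog '[[0,0.0008,0,0.004]]'>o&&python3 k2.py&&python3 -m jog '[[0,0.0008,0,0.004]]'>o&&python3 k2.py&&python3 -m jog '[[0,0.0008,0,0.004]]'>o&&python3 k2.py&&python3 -m jog '[[0,0.0008,0,0.004]]'>o&&python3 k2.py&&python3 -m jog '[[0,0.0008,0,0.004]]'>o&&python3 k2.py&&python3 -m jog '[[0,0.0008,0,0.004]]'>o&&python3 k2.py&&python3 -m jog '[[0,0.0008,0,0.004]]'>o&&python3 k2.py&&python3 -m jog '[[0,0.0008,0,0.004]]'>o&&python3 k2.py&&python3 -m jog '[[0,0.0008,0,0.004]]'>o&&python3 k2.py&&python3 -m jog '[[0,0.0008,0,0.004]]'>o&&python3 k2.py&&python3 -m jog '[[0,0.0008,0,0.004]]'>o&&python3 k2.py; echo end $?
```

```text
20.52 h0.1533 J0.016 T-0.01 F[-1.3  1.8  1.1]| 20.60 h0.1494 J0.016 T0.06 F[-1.4  2.4  1.2]| 20.68 h0.1454 J0.016 T0.05 F[-1.6  1.8  0.3]| 20.77 h0.1414 J0.015 T0.01 F[-1.6  2.3  0.6]| 20.85 h0.1374 J0.016 T0.03 F[-1.9  2.7  1.1]| 20.93 h0.1333 J0.015 T0.03 F[-2.4  2.9  0.3]| 21.02 h0.1294 J0.019 T-0.07 F[-1.1  2.6  1.1]| 21.10 h0.1254 J0.014 T0.05 F[-1.5  1.4  0.8]| 21.18 h0.1214 J0.015 T-0.01 F[-1.7  2.1  1. ]| 21.27 h0.1174 J0.015 T0.03 F[-1.4  2.1  0.6]| 21.35 h0.1135 J0.014 T0.09 F[-2.4  2.6 -0.6]| 21.43 h0.1093 J0.016 T0.01 F[-1.4  0.9  0.6]| 21.52 h0.1053 J0.017 T0.01 F[-3.   1.8  0.5]| 21.60 h0.1014 J0.014 T0.14 F[-1.4  1.5  1.4]| 21.68 h0.0974 J0.013 T0.01 F[-1.5  1.9  0.9]| 21.77 h0.0934 J0.017 T-0.02 F[-1.1  2.1 -0.2]| 21.85 h0.0894 J0.013 T0.07 F[-1.4  2.1  1.1]| 21.93 h0.0853 J0.017 T-0.05 F[-1.2  1.8  0.1]| 22.02 h0.0814 J0.015 T0.05 F[-1.4  2.7  1. ]| 22.10 h0.0773 J0.018 T0.04 F[-2.7  2.1  1. ]| 22.18 h0.0734 J0.014 T0.09 F[-2.   2.4  0.3]| 22.27 h0.0694 J0.015 T0.09 F[-1.2  2.   1.4]| 22.35 h0.0654 J0.012 T0.09 F[-0.9  2.1  0.2]| 22.43 h0.0613 J0.017 T-0.04 F[-0.8  2.1  0.4]| 22.52 h0.0574 J0.018 T0.06 F[-1.1  2.1  0.3]| end 0
```

```bash
python3 -m jog '[[0,0.0008,0.0005,0.004]]'>o&&python3 k2.py&&python3 -m jog '[[0,0.0008,0.0005,0.004]]'>o&&python3 k2.py&&python3 -m jog '[[0,0.0008,0.0005,0.004]]'>o&&python3 k2.py&&python3 -m jog '[[0,0.0008,0.0005,0.004]]'>o&&python3 k2.py&&python3 -m jog '[[0,0.0008,0.0005,0.004]]'>o&&python3 k2.py&&python3 -m jog '[[0,0.0008,0.0005,0.004]]'>o&&python3 k2.py&&python3 -m jog '[[0,0.0008,0.0005,0.004]]'>o&&python3 k2.py&&python3 -m jog '[[0,0.0008,0.0005,0.004]]'>o&&python3 k2.py&&python3 -m jog '[[0,0.0008,0.0005,0.004]]'>o&&python3 k2.py&&python3 -m jog '[[0,0.0008,0.0005,0.004]]'>o&&python3 k2.py&&python3 -m jog '[[0,0.0008,0.0005,0.004]]'>o&&python3 k2.py&&python3 -m jog '[[0,0.0008,0.0005,0.004]]'>o&&python3 k2.py&&python3 -m jog '[[0,0.0008,0.0005,0.004]]'>o&&python3 k2.py&&python3 -m jog '[[0,0.0008,0.0005,0.004]]'>o&&python3 k2.py&&python3 -m jog '[[0,0.0008,0.0005,0.004]]'>o&&python3 k2.py&&python3 -m jog '[[0,0.0008,0.0005,0.004]]'>o&&python3 k2.py&&python3 -m jog '[[0,0.0008,0.0005,0.004]]'>o&&python3 k2.py&&python3 -m jog '[[0,0.0008,0.0005,0.004]]'>o&&python3 k2.py&&python3 -m jog '[[0,0.0008,0.0005,0.004]]'>o&&python3 k2.py&&python3 -m jog '[[0,0.0008,0.0005,0.004]]'>o&&python3 k2.py&&python3 -m jog '[[0,0.0008,0.0005,0.004]]'>o&&python3 k2.py&&python3 -m jog '[[0,0.0008,0.0005,0.004]]'>o&&python3 k2.py&&python3 -m jog '[[0,0.0008,0.0005,0.004]]'>o&&python3 k2.py&&python3 -m jog '[[0,0.0008,0.0005,0.004]]'>o&&python3 k2.py&&python3 -m jog '[[0,0.0008,0.0005,0.004]]'>o&&python3 k2.py; echo end $?
```

```text
22.60 h0.0534 J0.013 T0.00 F[-1.4  2.7  1.1]| 22.68 h0.0493 J0.017 T-0.02 F[-1.3  2.2  1.1]| 22.77 h0.0454 J0.014 T0.06 F[-1.1  2.5  1.5]| 22.85 h0.0414 J0.013 T0.06 F[-1.6  2.3 -0.1]| 22.93 h0.0373 J0.015 T-0.01 F[-2.4  1.7  0.4]| 23.02 h0.0334 J0.014 T0.08 F[-0.8  2.1  0.9]| 23.10 h0.0293 J0.014 T-0.02 F[-1.9  2.9  0.2]| 23.18 h0.0254 J0.018 T0.08 F[-2.3  2.7  1. ]| 23.27 h0.0214 J0.013 T0.10 F[-1.5  2.4  1.3]| 23.35 h0.0173 J0.017 T-0.03 F[-1.   1.9  1.5]| 23.43 h0.0133 J0.019 T0.05 F[-0.8  2.4  1.3]| 23.52 h0.0094 J0.013 T0.03 F[-1.9  1.2  2.3]| 23.60 h0.0054 J0.018 T0.01 F[-1.6  1.6  0.3]| 23.68 h0.0013 J0.014 T0.10 F[-0.   2.3  1.8]| 23.77 h-0.0026 J0.016 T0.04 F[-1.6  2.1  1.8]| 23.85 h-0.0066 J0.019 T0.03 F[-1.   1.7  2. ]| 23.93 h-0.0106 J0.014 T0.07 F[-0.9  2.   1.4]| 24.02 h-0.0146 J0.014 T-0.01 F[-1.9  1.8  1.6]| 24.10 h-0.0186 J0.019 T0.13 F[-0.7  1.5  1.1]| 24.18 h-0.0227 J0.014 T0.08 F[-1.6  1.8  1.6]| 24.27 h-0.0267 J0.014 T-0.03 F[-1.5  0.9  2.1]| 24.35 h-0.0307 J0.021 T-0.03 F[-1.3  1.6  3.1]| 24.43 h-0.0346 J0.015 T0.06 F[-1.   2.4  2.1]| 24.52 h-0.0386 J0.013 T-0.04 F[-0.7  2.8  1.8]| 24.60 h-0.0426 J0.020 T0.10 F[-0.4  1.4  2.1]| end 0
```

```bash
python3 -m jog '[[0,0.0008,0,0.004]]'>o&&python3 k2.py&&python3 -m jog '[[0,0.0008,0,0.004]]'>o&&python3 k2.py&&python3 -m jog '[[0,0.0008,0,0.004]]'>o&&python3 k2.py&&python3 -m jog '[[0,0.0008,0,0.004]]'>o&&python3 k2.py&&python3 -m jog '[[0,0.0008,0,0.004]]'>o&&python3 k2.py&&python3 -m jog '[[0,0.0008,0,0.004]]'>o&&python3 k2.py&&python3 -m jog '[[0,0.0008,0,0.004]]'>o&&python3 k2.py&&python3 -m jog '[[0,0.0008,0,0.004]]'>o&&python3 k2.py&&python3 -m jog '[[0,0.0008,0,0.004]]'>o&&python3 k2.py&&python3 -m jog '[[0,0.0008,0,0.004]]'>o&&python3 k2.py&&python3 -m jog '[[0,0.0008,0,0.004]]'>o&&python3 k2.py&&python3 -m jog '[[0,0.0008,0,0.004]]'>o&&python3 k2.py&&python3 -m jog '[[0,0.0008,0,0.004]]'>o&&python3 k2.py&&python3 -m jog '[[0,0.0008,0,0.004]]'>o&&python3 k2.py&&python3 -m jog '[[0,0.0008,0,0.004]]'>o&&python3 k2.py&&python3 -m jog '[[0,0.0008,0,0.004]]'>o&&python3 k2.py&&python3 -m jog '[[0,0.0008,0,0.004]]'>o&&python3 k2.py&&python3 -m jog '[[0,0.0008,0,0.004]]'>o&&python3 k2.py&&python3 -m jog '[[0,0.0008,0,0.004]]'>o&&python3 k2.py&&python3 -m jog '[[0,0.0008,0,0.004]]'>o&&python3 k2.py&&python3 -m jog '[[0,0.0008,0,0.004]]'>o&&python3 k2.py&&python3 -m jog '[[0,0.0008,0,0.004]]'>o&&python3 k2.py&&python3 -m jog '[[0,0.0008,0,0.004]]'>o&&python3 k2.py&&python3 -m jog '[[0,0.0008,0,0.004]]'>o&&python3 k2.py&&python3 -m jog '[[0,0.0008,0,0.004]]'>o&&python3 k2.py; echo end $?
```

```text
24.68 h-0.0466 J0.017 T0.11 F[-1.2  3.2  2.6]| 24.77 h-0.0506 J0.021 T0.03 F[-1.4  1.9  3.3]| 24.85 h-0.0547 J0.019 T0.08 F[-1.2  2.7  3.5]| 24.93 h-0.0587 J0.016 T0.03 F[-1.2  2.4  2.9]| 25.02 h-0.0627 J0.016 T0.06 F[-1.2  2.1  2.3]| 25.10 h-0.0666 J0.016 T0.10 F[-0.5  2.5  3.9]| 25.18 h-0.0707 J0.014 T0.04 F[-1.2  1.6  3.4]| 25.27 h-0.0747 J0.015 T0.03 F[-0.5  2.3  3.7]| 25.35 h-0.0786 J0.016 T0.03 F[-1.7  1.5  3.5]| 25.43 h-0.0826 J0.018 T0.10 F[-1.1  2.6  3.8]| 25.52 h-0.0867 J0.014 T0.04 F[-1.4  1.7  3.5]| 25.60 h-0.0906 J0.018 T0.01 F[-1.3  1.9  4.8]| 25.68 h-0.0946 J0.017 T0.05 F[-0.6  2.1  3.7]| 25.77 h-0.0987 J0.017 T0.06 F[-1.7  2.6  3.9]| 25.85 h-0.1026 J0.017 T0.03 F[-1.4  2.5  5.1]| 25.93 h-0.1066 J0.017 T0.05 F[0.1 2.3 4.9]| 26.02 h-0.1107 J0.016 T-0.00 F[-2.   1.6  4.1]| 26.10 h-0.1146 J0.020 T0.01 F[-2.1  1.7  4.4]| 26.18 h-0.1186 J0.017 T0.09 F[-1.8  2.2  3.7]| 26.27 h-0.1227 J0.015 T0.03 F[-1.6  2.4  4.8]| 26.35 h-0.1267 J0.020 T0.05 F[-1.5  1.5  5.1]| 26.43 h-0.1306 J0.016 T0.07 F[-1.2  1.8  4. ]| 26.52 h-0.1346 J0.014 T0.05 F[-0.8  1.8  4.3]| 26.60 h-0.1386 J0.006 T0.03 F[-0.4  1.6  4.1]| 26.68 h-0.1425 J-0.004 T0.02 F[-0.8  1.6  5.1]| end 1
```

J7 starts to depart from its steady value near heading −.14, so this may be the stop. I hold and look.

```bash
python3 tr.py; python3 tq.py 5
```

```text
26.683 q7 -1.90998 J -0.004 T 0.016
26.733 q7 -1.91022 J -0.038 T 0.030
26.783 q7 -1.90983 J -0.101 T -0.007
26.833 q7 -1.90967 J -0.070 T 0.045
26.883 q7 -1.90964 J -0.059 T 0.054
t 27.13 head -0.1422 q7 -1.9096 p [613.408   5.756 205.637] F [-0.713  1.615  5.102] T [0.637 0.347 0.074] sdTz 0.054 J7 -0.0519
```

```bash
python3 -m jog '[[0,0.0008,0,0.003],[0,0.0008,0,0.004],[0,0.0008,0,0.004],[0,0.0008,0,0.004]]'>o;python3 tq.py 3;python3 -m jog '[[0,0.0008,0,0.003],[0,0.0008,0,0.004],[0,0.0008,0,0.004],[0,0.0008,0,0.004]]'>o;python3 tq.py 3;python3 -m jog '[[0,0.0008,0,0.003],[0,0.0008,0,0.004],[0,0.0008,0,0.004],[0,0.0008,0,0.004]]'>o;python3 tq.py 3
```

```text
t 27.62 head -0.1462 q7 -1.9132 p [613.415   5.737 205.639] F [-1.523  1.874  4.482] T [0.671 0.306 0.08 ] sdTz 0.054 J7 -0.0668
t 28.1 head -0.1501 q7 -1.9169 p [613.414   5.75  205.641] F [-1.137  1.629  5.635] T [0.623 0.327 0.018] sdTz 0.056 J7 -0.0755
t 28.58 head -0.1541 q7 -1.9205 p [613.405   5.72  205.637] F [-0.513  1.857  4.955] T [0.581 0.331 0.045] sdTz 0.015 J7 -0.0850
```

```bash
python3 -m jog '[[0,0.0008,0,0.004],[0,0.0016,0,0.008],[0,0.0024,0,0.012],[0,0.0024,0,0.012],[0,0.0024,0,0.012],[0,0.0024,0,0.012]]'>o;python3 tq.py 5;python3 -m jog '[[0,0.0008,0,0.004],[0,0.0016,0,0.008],[0,0.0024,0,0.012],[0,0.0024,0,0.012],[0,0.0024,0,0.012],[0,0.0024,0,0.012]]'>o;python3 tq.py 8
```

```text
t 29.33 head -0.1660 q7 -1.9315 p [613.402   5.718 205.625] F [-1.137  1.997  5.188] T [0.611 0.332 0.094] sdTz 0.050 J7 -0.1042
t 30.23 head -0.1780 q7 -1.9424 p [613.418   5.688 205.64 ] F [-1.104  2.016  5.13 ] T [0.641 0.329 0.138] sdTz 0.030 J7 -0.1314
```

```bash
python3 -m jog '[[0,0.0008,0,0.004],[0,0.0016,0,0.008],[0,0.0024,0,0.012],[0,0.003,0,0.015],[0,0.003,0,0.015],[0,0.003,0,0.015]]'>o;python3 tq.py 6;python3 -m jog '[[0,0.0008,0,0.004],[0,0.002,0,0.01],[0,0.002,0,0.01],[0,0.002,0,0.01],[0,0.002,0,0.01]]'>o;python3 tq.py 8
```

```text
t 31.03 head -0.1928 q7 -1.9560 p [613.404   5.663 205.635] F [-1.291  1.32   5.414] T [0.635 0.339 0.219] sdTz 0.035 J7 -0.2025
t 31.85 head -0.2027 q7 -1.9651 p [613.395   5.644 205.637] F [-0.623  1.836  4.697] T [0.586 0.321 0.207] sdTz 0.034 J7 -0.2123
```

The readings show Tz≈.21 N m and J7≈−.21, so the screw is snug and below .25. Next I unwind only the elastic twist (hex slack is ~.07 rad) and lift straight out.

```bash
python3 -m jog '[[0,-0.003,0,-0.02],[0,-0.008,0,-0.04],[0,-0.012,0,-0.06],[0,-0.012,0,-0.065],[0,-0.012,0,-0.065],[0,-0.012,0,-0.065]]'>o;python3 tq.py 3;python3 -m jog '[[0,0,-0.1,0],[0,0,-0.3,0],[0,0,-0.6,0],[0,0,-1.0,0],[0,0,-1.5,0],[0,0,-2.2,0],[0,0,-3,0],[0,0,-3,0]]'; python3 where.py .455 .2862 .2826
```

```text
t 32.5 head -0.1376 q7 -1.9053 p [613.412   5.748 205.626] F [-1.137  1.679  5.369] T [ 0.647  0.324 -0.018] sdTz 0.010 J7 0.0060
t: 33.22
eef_pos: [0.6145, 0.0054, 0.2381]
tool_rot: [0.0, 0.998, -0.069, 0.002]
contact_force: [0.5, 0.2, -3.1]
gripper_width: 0.171
grasp_force: 79.2
t 33.2167 p [0.6145 0.0054 0.2381] head -0.13877067855640388 tilt [ 0.0035 -0.0003 -1.    ] q7 -1.8984058954125547 F [ 0.5099  0.218  -3.1411] T [ 0.0299 -0.1226  0.043 ]
shift cm [-19.6672 -25.6063  -4.5146]
```

```bash
python3 -m jog '[[0,0,-2,0],[0,0,-4,-0.05],[-2,-2.6,-5,-0.15],[-4,-5.2,-5,-0.25],[-6.5,-8.5,-5,-0.35],[-9,-11.7,-5,-0.45],[-11.5,-15,-5,-0.55],[-14,-18.2,-5,-0.64],[-16.5,-21.5,-5,-0.64],[-18.5,-24,-5,-0.64],[-19.7,-25.6,-5,-0.64],[-19.7,-25.6,-5,-0.64],[-19.7,-25.6,-5,-0.64],[-19.7,-25.6,-5,-0.64]]'; python3 where.py .455 .2862 .182
python3 - <<'E'
from h import *
c=cam("top");save(c,"t3");c=cam("scene");save(c,"s3");c=cam("wrist");save(c,"w4")
E
```

```text
t: 34.38
eef_pos: [0.4541, 0.2854, 0.2857]
tool_rot: [0.001, 0.969, 0.248, 0.0]
contact_force: [0.0, -0.0, -3.6]
gripper_width: 0.172
grasp_force: 79.1
t 34.3833 p [0.4541 0.2854 0.2857] head 0.5008223056629022 tilt [ 0.0007 -0.0009 -1.    ] q7 -1.8631041310163488 F [ 0.0146 -0.0392 -3.5844] T [-0.0401 -0.0397  0.0707]
shift cm [ 0.1124 -0.0359 10.3691]
```

```bash
python3 - <<'E'
from h import *
from scipy.spatial.transform import Rotation as R
np.set_printoptions(precision=1,suppress=True)
c=load("w4");o=bot.get_obs();M=R.from_quat(o["tool_rot"][[1,2,3,0]]).as_matrix()
for v in(185,187,188,189,191,194,200,210,220,230,240,250): print(v,M.T@(dep(c,279,v)-o["eef_pos"])*1e3,end=" ")
E
python3 -m jog '[[0.1,0,2,0],[0.1,0,4,0],[0.1,0,6,0],[0.1,0,8,0],[0.1,0,9.5,0],[0.1,0,10.2,0],[0.1,0,10.2,0],[0.1,0,10.2,0]]'; python3 where.py .455 .2862 .1127
```

```text
185 [-12.5   1.4 234.1] 187 [ 47.    0.3 -14.4] 188 [ 46.7   0.3 -14.9] 189 [ 46.9   0.3 -17.7] 191 [ 46.7   0.3 -20.4] 194 [ 46.1   0.3 -23. ] 200 [ 44.    0.2 -24.9] 210 [ 39.5   0.3 -24.7] 220 [ 34.8   0.3 -24.4] 230 [ 30.5   0.3 -25.4] 240 [ 25.2   0.3 -24. ] 250 [ 20.8   0.3 -25.2] t: 35.2
eef_pos: [0.4549, 0.2867, 0.1839]
tool_rot: [-0.0, 0.969, 0.248, 0.0]
contact_force: [1.2, -0.0, -3.5]
gripper_width: 0.169
grasp_force: 79.1
t 35.2 p [0.4549 0.2867 0.1839] head 0.5007768340501544 tilt [ 0.0002  0.0001 -1.    ] q7 -1.9266394262340567 F [ 1.2275 -0.009  -3.4578] T [ 0.075  -0.0033 -0.0379]
shift cm [-0.0178  0.0442  7.1228]
```

```bash
python3 -m jog '[[-0.02,0.04,0.5,0],[-0.02,0.04,1,0],[-0.02,0.04,1.5,0],[-0.02,0.04,2,0],[-0.02,0.04,2,0]]'|sed -n '2p;4p'; python3 where.py .455 .2862 .1127
```

```text
eef_pos: [0.4539, 0.286, 0.1625]
contact_force: [0.7, -0.4, -3.9]
t 35.6167 p [0.4539 0.286  0.1625] head 0.501798355292089 tilt [-0.0013 -0.001  -1.    ] q7 -1.941665961718146 F [ 0.6757 -0.4116 -3.8692] T [-0.0313 -0.0011  0.0183]
shift cm [0.1152 0.036  4.9817]
```

Inside the hole without contact (tip 10 mm below the mouth). I continue down.

```bash
python3 -m jog '[[0.03,0,1,0],[0.03,0,2,0],[0.03,0,3,0],[0.03,0,3.8,0],[0.03,0,4.4,0],[0.03,0,4.7,0],[0.03,0,4.7,0],[0.03,0,4.7,0]]'|sed -n '2p;4p'; python3 where.py .455 .2862 .1127; python3 -m jog '[[0,0,0.1,0],[0,0,0.2,0],[0,0,0.2,0]]'|sed -n '2p;4p'; python3 where.py .455 .2862 .1127
```

```text
eef_pos: [0.4547, 0.2867, 0.1166]
contact_force: [-0.6, 0.3, -3.5]
t 36.2833 p [0.4547 0.2867 0.1166] head 0.5018716724713356 tilt [-0.  0. -1.] q7 -1.9802877518119 F [-0.5844  0.263  -3.5049] T [ 0.0293 -0.0393 -0.0099]
shift cm [-0.0016  0.0608  0.3854]
eef_pos: [0.4548, 0.2867, 0.1148]
contact_force: [0.1, 0.1, -4.3]
t 36.5333 p [0.4548 0.2867 0.1148] head 0.501776208607333 tilt [ 0.0005  0.0002 -1.    ] q7 -1.9821371278862798 F [ 0.0992  0.0985 -4.2981] T [-0.0222  0.0232 -0.0124]
shift cm [-0.0074  0.0538  0.2058]
```

```bash
python3 -m jog '[[0,0.03,0.1,0],[0,0.04,0.18,0],[0,0.04,0.2,0],[0,0.04,0.2,0]]'|sed -n '2p;4p'; python3 -m jog '[[0,0,0.03,0],[0,0,0.05,0],[0,0,0.05,0]]'|sed -n '2p;4p'
```

```text
eef_pos: [0.455, 0.2863, 0.1128]
contact_force: [-0.9, -0.3, -1.2]
eef_pos: [0.4553, 0.2865, 0.1127]
contact_force: [0.4, -1.0, 4.4]
```

```bash
python3 -m jog '[[0,0,-0.04,0],[0,0,-0.04,0],[0,0,-0.04,0],[0,0,-0.04,0],[0,0,-0.04,0],[0,0,-0.04,0],[0,0,-0.04,0],[0,0,-0.04,0]]' -1 | tail -5; python3 -m jog '[[0,0,-1,0],[0,0,-2.5,0],[0,0,-5,0],[0,0,-8,0],[0,0,-11,0],[0,0,-14,0],[0,0,-17,0],[0,0,-17,0],[0,0,-17,0]]'
python3 - <<'E'
from h import *
s=[]
for n in("top","scene","wrist"): c=cam(n);save(c,"f_"+n);s.append(c["pixels"])
a=s[0][120:300,130:430];b=s[1][170:300,120:440];w=s[2]
f=lambda im,W,H:cv2.resize(im[:,:,::-1],(W,H),interpolation=cv2.INTER_CUBIC)
cv2.imwrite("pics/final.png",np.hstack([np.vstack([f(a,480,288),f(b,480,195)]),f(w,320,240+243)]))
E
```

```text
eef_pos: [0.4549, 0.2863, 0.1124]
tool_rot: [-0.0, 0.969, 0.248, -0.0]
contact_force: [0.2, 0.1, -0.2]
gripper_width: 1.001
grasp_force: 0.0
t: 38.53
eef_pos: [0.4556, 0.2871, 0.2852]
tool_rot: [-0.001, 0.969, 0.248, 0.002]
contact_force: [0.4, -0.4, 0.0]
gripper_width: 1.003
grasp_force: 0.0
```

View pics/final.png

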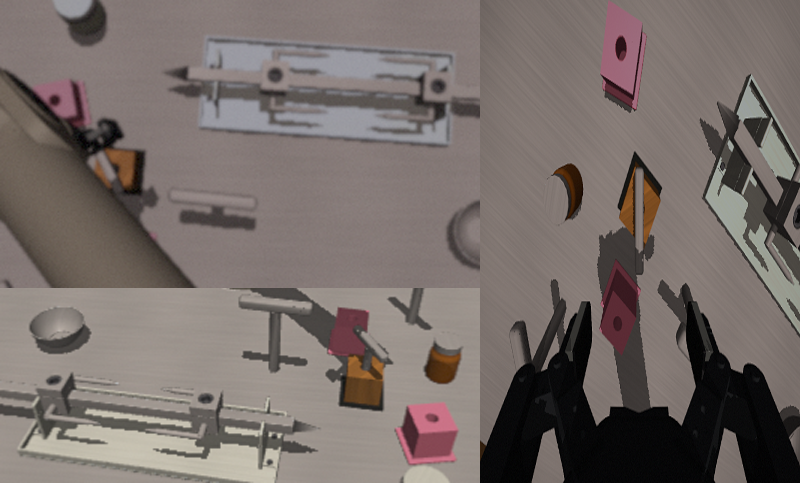

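The final view shows the key upright in the brown stand (bar in the wrist view at about (640,215)), the fork in place at top-view (275,75), and nothing else disturbed. Handing in.

```bash
python3 -c "
from station import bot
print(bot.hand_in())"
```

```text
the job is handed in; nothing more can be done
None
```

I tightened the loose fork's screw until it was snug, at about 0.21 N m (above the 0.16 needed and under the 0.25 limit). The key is back upright in its brown stand, nothing else looked disturbed, and the job is handed in after about 39 s of robot time; no verdict came back.

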